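# Set the doughnut filler's portion stop

### The arm

A 6-joint arm with a two-finger parallel gripper is mounted at the origin on the work surface. World frame = base frame: x ahead of the robot, y to its left, z up, the work surface at z = 0. Lengths are in mm, angles in rad, forces in N, time in s.
With the tool pointing down it reaches from about 250 to 800 mm from the base axis. Payload 3.9 kg.
Tool frame: the origin (TCP) lies midway between the tips of the shut fingers; the grasp point (between the pads) lies 19 mm behind it (bot.grip_depth is the distance from the TCP to the grasp point, in mm); z points along the fingers, y is the line along which they close (so a half turn about z gives the same grasp; the last joint's range is limited). The gripper opens to 85 mm and grips with 20 to 120 N. Pads are 22 mm wide; open, the fingers measure 114 mm over their backs; the gripper's body (76 mm by 85 mm) begins 54 mm behind the grasp point. The pads swing forward as they close: fully open they stand 13 mm farther back than shut.
Start: joints at [1.269, 0.26, -0.138, 1.173, 0, 1.571], TCP at [156.046, 501.263, 231.304] pointing down, gripper open.
Joint ranges: [-2.78, 2.78], [-0.83, 1.72], [-1.28, 1.37], [-1.9, 2.12], [-1.57, 1.48], [-3.14, 3.14]. Speed limits (rad/s): [2.57, 2.57, 3.14, 3.14, 3.14, 3.14].

### API

Orientations are given as a rotation vector (axis times angle).
In Python, from station import bot gives the robot as it stands.
- The arm moves only by the tool apply_moves, never from a script. Its argument "deltas" is a list of rows, each a list of 5 numbers: the shift along the tool's x, y, z each as a share of 0.8 m, from -1 to 1, then the turn about the tool's z as a share of 90 degrees, from -1 to 1, then the opening, from -1 (shut) to 1 (fully open). A call has 1 to 10 rows; each row shifts and turns the commanded pose from where the row before left it, along the tool's axes as they then stand; what a row does not reach is not made up. A row lasts 1/8 s, in which the tool goes at most 62.5 mm and 10.7 degrees, less where a joint would pass 70% of its speed; a pose out of reach is approached as far as the arm can. A call with a number of a shift or a turn outside -1 to 1 is refused whole. A call with a gripper value outside its range is refused whole. The fingers move at their own pace and stop on an object; the grip force is fixed at half the most. Time passes only in rows, so rows that do not move let the fingers close. It gives the time, the measured TCP pose, the force, the opening and the grip force at its end, in the units of the state.
- bot.read_state(): the state, without advancing time (a new reading comes with each control period).
- bot.camera(name): name is "side" or "top"; returns the picture (420x560x3 uint8, red, green, blue); there is no depth.
- bot.calibration(name): a dict with "fovy" (degrees; the focal length in pixels is half the picture's height over the tangent of half this angle, whatever the lens; pixels are square), "cx", "cy" (the principal point, pixels), "dist_coeffs" ([k1, k2, p1, p2, k3] as OpenCV has them; the pictures are not rectified), "cam_to_world" (4x4, takes a point from camera to world coordinates). Camera axes: x right, y up, looking along -z (the intrinsics and any distortion apply to the point x, -y, -z); pixel columns grow to the right and rows downward; lengths in mm; the calibration is good to about 2 mm. A picture is of the moment at which its call begins. calibration takes no time and is no camera call.
- bot.job_done(): hands the job in; it is judged then, once.
Trained networks look in the newest picture that a camera, given by its name, has taken for a name from the list of things; names that differ only in an ending like _2 or _b are one class to them, and where a whole thing is asked for, a point or a joint stands for the part that bears it (a point fixed in the world has none). Each returns a list of dicts, best first, with "p" (0 to 1); they miss things now and then, are a little off and sometimes report something else, mostly with a low value. They report only what shows in the picture. A call takes as long as a camera call.
- bot.spot_in(camera, thing): "bbox" ([left, top, right, bottom] as shares, 0 to 1, of the picture: columns of its width, rows of its height, round what is visible of it).
The state is a dict: "t": time; "joint_positions": joint angles; "qvel": joint speeds; "joint_torque": joint torques, N m; "tcp_pos": TCP position; "orientation": TCP orientation; "wrist_force": force on the tool from outside, world axes, zero at the start; "wrist_torque": the same for the moment, N m; "opening": opening from 0.0 (shut) to 1.0 (fully open); "gripper_force": force on a finger pad.
Only numpy, scipy, OpenCV 4.12 (cv2) and the standard library are available. Lean on these libraries where they do the work, as an engineer would, in place of code of your own. Each camera call takes 0.05 s, during which the arm holds its last target. There are 200 camera calls.

### The job

Change the doughnut filler over to the small portion: push its piston all the way home by the black palm disc, and push the portion stop along its notched rail towards the hopper until it drops into the third notch, counted from the hopper end. Push only, with the fingertips or the outside of the fingers: do not grip the disc or the stop's thumb tab, do not pull up the stop's plunger knob, and leave the other things on the counter where they are. Finish with the hand clear of everything.

Things in the scene. Friction and masses are not known exactly. Their poses are not given: they have to be found in the camera images.
- filler: Bench-top piston filler, stainless steel, fixed. Origin on the counter surface under its base plate; z up, +y along the machine to the hopper end, -x to the operator. All filler coordinates here are in this frame, mm. Base plate x -95..95, y -210..300, top at z 30. The round cylinder with square end caps lies along y 4..190 at x 30, top z 108; the piston rod leaves it towards -y.
- hopper (a point): Centre of the lid of the filler's round hopper, 200 mm across, at filler x 30, y 225, z 331 mm (a lid knob reaches z 354). Two thin nozzles below it reach to filler y 363 mm. Keep clear of it.
- guide (a point): Top of the fixed plate that guides the piston rod: filler x 10..50, y -206..-192, top z 102 mm. The rod, 12 mm thick, runs through it at x 30, z 80 mm to the palm disc.
- notch1 (a point): First notch (the one nearest the hopper) of the fixed notched rail, at the rail's top: filler x -60, y -30, z 55 mm. The rail is a flat steel bar parallel to the rod on the operator's side, 24 mm wide, filler y -8..-179 mm, with six slots across it, 12 mm wide and 9 mm deep, 25 mm apart: centres at filler y -30, -55, -80 (third), -105, -130, -155 mm.
- piston (a joint): Slide of the piston with its rod, crosshead (the aluminium block on the rod) and palm disc, m: 0 = fully home (crosshead close to the cylinder, a hard stop there), grows as it is drawn out along the filler's -y; it starts drawn out by 30 to 75 mm. About 3.5 N of friction, more when pushed fast; no spring.
- palm (a point): Centre of the palm disc's outer face (the face that looks along the filler's -y). The disc is round, 50 mm across and 20 mm thick, black, on the free end of the piston rod, its axis along the filler's y, 80 mm above the counter; the rod axis is at filler x 30 mm. Pushing this face along the filler's +y sends the piston home. At home the face is at filler y -235 mm.
- palm_face: Outer half (10 mm thick) of the palm disc, fixed to the rod; origin on the rod axis at the cylinder's end, 235 mm from the disc's outer face.
- palm_back: Inner half (10 mm thick) of the palm disc. Gripping the disc presses on both halves at once.
- stop (a joint): Portion stop on the rail, m from the first notch, growing along filler -y: third notch 0.050, one notch each 0.025, start 0.085 to 0.128. About 2.5 N of friction between notches; over the last 5 mm the spring draws it into a notch, and about 8 to 10 N push it out. Its arm bars the crosshead: the piston cannot exceed the stop's value + 0.004; a stop pushed to the hopper takes a drawn-out crosshead along.
- tab (a point): Centre of the stop's upright black thumb tab: 26 mm wide in filler x (-34..-8), 14 mm thick in y, z 71.5 to 113.5 mm. Push on its flat face, on the -y side to go to the hopper. It stands on an aluminium saddle (x -78..0, 30 mm long in y, top z 71.5 mm) astride the rail. Room for a finger above z 72 mm: 25 mm or more in y on either side.
- tab_near: Half of the thumb tab on the -y side (away from the hopper), 7 mm thick; origin on the counter surface below the stop.
- tab_far: Half of the thumb tab on the hopper side, 7 mm thick. Gripping the tab presses on both halves at once.
- plunger (a joint): Height of the stop's spring plunger, m: 0 or just below when it has dropped into a notch, about 0.002 when it rides on the rail between notches, up to 0.010 if it is pulled up. Its black knob (22 mm across, top at z 103 mm when seated) stands on the saddle at filler x -60 mm, beside the tab.
- bell: Steel call bell, 86 mm wide, 59 mm high; origin at the centre of its underside. Bystander on the operator's side of the filler.
- spare_nozzle: Spare steel nozzle standing on its flange, 36 mm wide, 70 mm high; origin under its centre. Bystander standing on the filler's base plate, on the operator's side beside the cylinder.
- mug: White mug, 80 mm wide, 90 mm high, handle to its +y; origin under its centre. Bystander near the palm disc, on the operator's side.
- shaker: Steel sugar shaker, 70 mm wide, 110 mm high; origin under its centre. Bystander behind the rod.
- tongs: Steel pastry tongs lying flat, 200 mm long; origin under the middle. Bystander behind the filler.
- wood_tray: Wooden serving tray, 240 x 160 mm, rim 18 mm high; origin under its centre. Bystander to the right, carries two doughnuts.
- doughnut0: Filled doughnut, 86 mm wide, 43 mm high, on the wooden tray. Bystander.
- doughnut1: Filled doughnut, 86 mm wide, 43 mm high, on the wooden tray. Bystander.

How it is judged:
By the outcome, as a careful person would: the job done as asked, in the order asked, and still so for the second after the job is handed in, with the robot touching nothing.
It also fails if it takes over 48 s, if anything falls off the work surface, if the arm or the gripper's body presses on something with over 40 N, if the wrist force passes 120 N, or if a joint passes its speed limit or range.

## Working session

There is one attempt and no reset: what is moved stays moved. The work goes in short steps, Python scripts to look and compute and a tool call to move; the robot and the scene stay as the last step left them, time stands still between calls to the robot, and variables do not carry over. Pictures are saved under pics/ and viewed, at most 10 in all, crops included, and the job is handed in when it is done.

Besides the shell and the picture viewer there is one more tool, called after "Request:" in YAML: its name, and indented under it one key for each argument. apply_moves: Moves the arm, as the interface text tells. Its arguments: {"type":"object","properties":{"deltas":{"type":"array"}},"required":["deltas"]}

```bash
ls; mkdir -p pics; python3 - <<'E'
from station import bot
import cv2,numpy as np
np.set_printoptions(precision=3,suppress=True)
for c in ["top","side"]:
    im=bot.camera(c); cv2.imwrite(f"pics/{c}0.png",im[:,:,::-1])
    print(c,bot.calibration(c))
    for n in ["filler","palm","palm_face","tab","hopper","guide","notch1","stop","plunger","mug","shaker","bell","spare_nozzle","tongs"]:
        try:
            r=bot.spot_in(c,n)
            print(n,[(np.round(np.array(d["bbox"])*[560,420,560,420],1).tolist(),round(d["p"],2)) for d in r[:2]])
        except Exception as e: print(n,e)
s=bot.read_state();print(s)
E
```

```text
pics
top {'fovy': 50.490197008915715, 'cx': 284.30247800807143, 'cy': 205.53106660019603, 'dist_coeffs': array([-0.071,  0.   ,  0.   ,  0.   ,  0.   ]), 'cam_to_world': array([[  -0.014,    0.984,   -0.177,  353.496],
       [  -0.999,   -0.008,    0.032,  -99.62 ],
       [   0.03 ,    0.177,    0.984, 1365.696],
       [   0.   ,    0.   ,    0.   ,    1.   ]])}
filler [([372.9, 213.3, 465.7, 288.0], 0.73), ([48.7, 174.4, 302.5, 274.8], 0.58)]
palm [([223.0, 218.6, 301.3, 237.1], 0.76)]
palm_face [([301.2, 216.4, 306.4, 231.1], 0.47)]
tab [([241.3, 229.2, 249.1, 261.7], 0.71), ([48.4, 172.0, 304.5, 276.7], 0.41)]
hopper [([51.3, 175.7, 305.9, 274.8], 0.88), ([240.0, 229.0, 254.0, 267.1], 0.31)]
guide [([50.6, 176.6, 306.0, 269.4], 0.92), ([240.8, 232.0, 249.7, 261.8], 0.74)]
notch1 []
stop [([241.9, 230.1, 251.8, 266.9], 0.81)]
plunger []
mug [([281.5, 253.3, 307.8, 294.3], 0.95)]
shaker [([243.6, 166.6, 264.2, 196.7], 0.77), ([221.3, 214.5, 301.0, 233.7], 0.54)]
bell [([105.5, 282.6, 135.2, 312.4], 0.92), ([293.8, 216.7, 301.0, 233.6], 0.45)]
spare_nozzle []
tongs [([157.7, 173.4
[... 922 characters left out ...]
.1], 0.93), ([289.0, 316.6, 359.9, 398.6], 0.31)]
bell [([166.2, 193.9, 186.2, 213.7], 0.58)]
spare_nozzle [([210.0, 203.0, 218.1, 209.5], 0.45), ([310.9, 319.5, 336.0, 348.7], 0.17)]
tongs [([258.2, 196.2, 276.7, 215.9], 0.58)]
{'t': 1.5, 'joint_positions': array([ 1.269,  0.26 , -0.138,  1.173, -0.   ,  1.571]), 'qvel': array([-0.001,  0.001,  0.   ,  0.001, -0.001,  0.001]), 'joint_torque': array([ -0.   , -40.561,  25.423,   0.001,   0.   ,   0.   ]), 'tcp_pos': array([156.049, 501.256, 231.292]), 'orientation': array([ 0.472,  3.106, -0.   ]), 'wrist_force': array([ 0.438,  0.417, -0.688]), 'wrist_torque': array([0.01 , 0.036, 0.013]), 'gripper_force': 0.0, 'opening': 0.997683893669097}
```

View pics/top0.png

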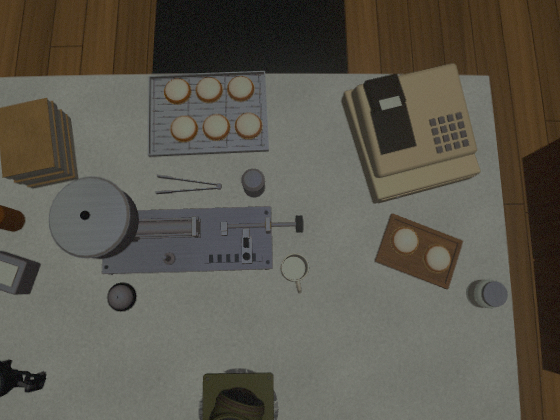

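View pics/side0.png

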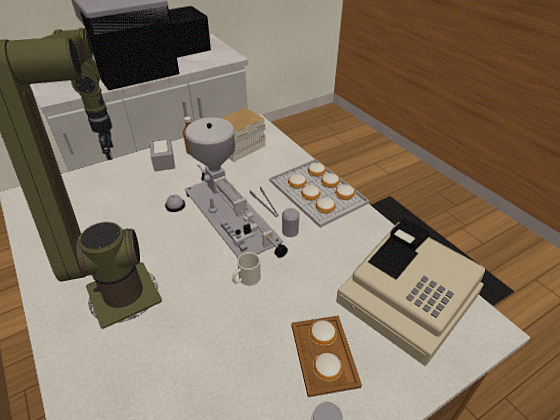

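The top view shows the filler with the hopper at about (85,217), the disc at (299,224), the stop at (246,246) and the mug at (293,268). Filler +y runs roughly along world +y. I'll crop both views for an exact fit.

```bash
python3 - <<'E'
import cv2
a=cv2.imread("pics/top0.png")[190:290,90:320]; cv2.imwrite("pics/tc.png",cv2.resize(a,None,fx=3.4,fy=3.4,interpolation=cv2.INTER_CUBIC))
a=cv2.imread("pics/side0.png")[150:270,180:310]; cv2.imwrite("pics/sc.png",cv2.resize(a,None,fx=5,fy=5,interpolation=cv2.INTER_CUBIC))
E
```

```text
(no output)
```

View pics/tc.png

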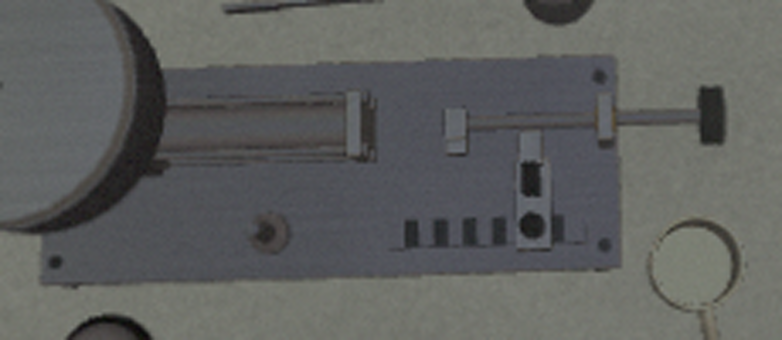

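View pics/sc.png

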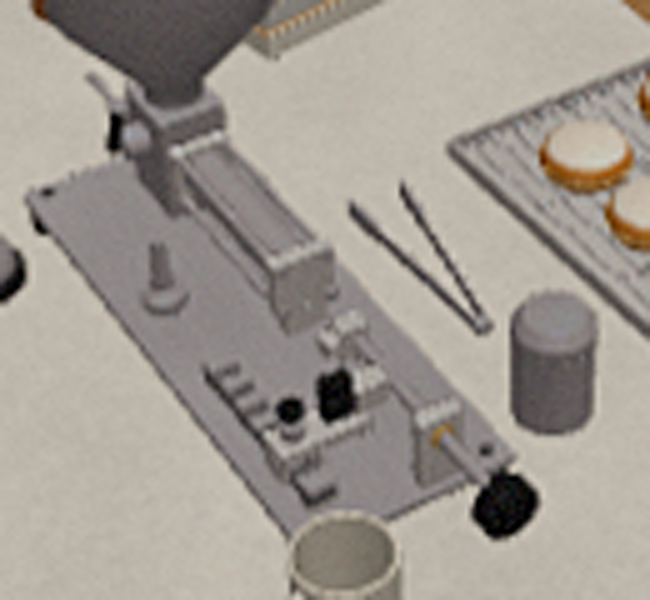

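The crops give usable features. In the top crop: plate corners (620,266), (615,57) and (40,284), the notches on row 233, the tab at (531,178) and the disc at u 700–724. In the side crop: disc at (504,505), tab at (335,385) and knob at (290,408). Next I'll fit the filler pose, then piston, stop and mug.

```bash
cat > h.py <<'E'
from station import bot
import cv2,numpy as np
from scipy.optimize import least_squares
from scipy.spatial.transform import Rotation as R
np.set_printoptions(precision=2,suppress=True)
def proj(c,P):
    k=bot.calibration(c); f=210/np.tan(np.radians(k["fovy"]/2))
    M=np.linalg.inv(k["cam_to_world"]); M=np.diag([1,-1,-1,1])@M
    K=np.array([[f,0,k["cx"]],[0,f,k["cy"]],[0,0,1.]])
    return cv2.projectPoints(np.atleast_2d(np.asarray(P,float)),cv2.Rodrigues(M[:3,:3])[0],M[:3,3],K,np.array(k["dist_coeffs"],float))[0][:,0]
def onz(c,uv,z):
    return least_squares(lambda p:(proj(c,[p[0],p[1],z])[0]-uv),[350,0]).x
def w(q,P):
    P=np.atleast_2d(np.asarray(P,float));a=q[2]
    return P@np.array([[np.cos(a),np.sin(a),0],[-np.sin(a),np.cos(a),0],[0,0,1]])+[q[0],q[1],0]
T=lambda u,v:(90+(u+.5)/3.4-.5,190+(v+.5)/3.4-.5)
S=lambda u,v:(180+(u+.5)/5-.5,150+(v+.5)/5-.5)
E
python3 - <<'E'
from h import *
ft=[((-95,-210,30),T(620,266)),((95,-210,30),T(615,57)),((-95,300,30),T(40,284)),
((-60,-30,55),T(412,233)),((-60,-55,55),T(441,233)),((-60,-80,55),T(471,232)),((30,-199,102),T(605,118))]
fs=[((95,-210,30),S(516,460)),((-95,300,30),S(30,192)),((30,4,108),S(300,262))]
def res(q):
    r=[]
    for c,L in(("top",ft),("side",fs)):
        r.append(proj(c,w(q,[a for a,b in L]))-[b for a,b in L])
    return np.vstack(r).ravel()
s=least_squares(res,[350,0,0],loss="soft_l1");q=s.x
print("pose",q);print(res(q).reshape(-1,2))
np.save("q.npy",q)
# piston/stop: one unknown each
tp=T(712,116);sp=S(506,507)
for c,P in(("top",lambda d:(30,-225-d,105)),("side",lambda d:(30,-235-d,80))):
    uv=tp if c=="top" else sp
    x=least_squares(lambda d:(proj(c,w(q,[P(d[0])]))[0]-uv),[50]);print("piston",c,x.x,x.fun)
for c,P,uv in(("top",(-21,-30,113.5),T(531,176)),("top",(-60,-30,103),T(531,226)),("side",(-60,-30,103),S(290,404)),("side",(-21,-30,113.5),S(337,378))):
    x=least_squares(lambda d:(proj(c,w(q,[(P[0],P[1]-d[0],P[2])]))[0]-uv),[100]);print("stop",c,x.x,x.fun)
print("mug",onz("top",T(693,265),90),"hopper",w(q,[30,225,331]),"home palm",w(q,[30,-235,80]),"third tab",w(q,[-21,-80,90]))
Rm=R.from_rotvec(bot.read_state()["orientation"]).as_matrix();print(Rm)
E
```

```text
pose [493.92 105.59   0.01]
[[ 0.59  1.19]
 [ 0.57 -0.2 ]
 [-0.29 -0.2 ]
 [-0.04  0.1 ]
 [-0.01 -0.11]
 [-0.28 -0.02]
 [ 0.22 -0.12]
 [ 0.1  -0.9 ]
 [-1.39 -0.06]
 [ 0.58 -0.91]]
piston top [63.35] [-0.01 -0.42]
piston side [55.43] [-0.62  0.54]
stop top [106.2] [0.02 0.77]
stop top [105.03] [0.01 0.22]
stop side [104.06] [-0.59  0.48]
stop side [108.25] [-0.43  0.37]
mug [ 403.18 -164.92] hopper [[520.72 330.99 331.  ]] home palm [[ 527.26 -128.96   80.  ]] third tab [[474.06  25.3   90.  ]]
[[-0.95  0.3   0.  ]
 [ 0.3   0.95 -0.  ]
 [-0.   -0.   -1.  ]]
```

Fit is good: filler at about (494, 106) with yaw 0.01, piston out about 60 mm, stop at about 105 mm. I'll square the tool to the filler, shut the fingers, and go round on the robot's side of the hopper.

Request:
apply_moves:
  deltas:
    - [0,0,0,-0.1,-1]
    - [0,0,0,-0.1,-1]
    - [-0.025,-0.069,0,0,-1]
    - [-0.025,-0.069,0,0,-1]
    - [-0.025,-0.069,0,0,-1]
    - [-0.025,-0.069,0,0,-1]
    - [-0.025,-0.069,0,0,-1]
    - [-0.025,-0.069,0,0,-1]
    - [-0.025,-0.069,0,0,-1]
    - [-0.025,-0.069,0,0,-1]

```text
t: 2.75
tcp_pos: [322.1, 60.0, 231.7]
orientation: [-0.02, 3.14, 0.001]
wrist_force: [1.3, 0.4, -0.1]
opening: -0.004
gripper_force: 0.0
```

Request:
apply_moves:
  deltas:
    - [-0.0366,-0.0545,0,0,-1]
    - [-0.0366,-0.0545,0,0,-1]
    - [-0.0366,-0.0545,0,0,-1]
    - [-0.0366,-0.0545,0,0,-1]
    - [-0.0366,-0.0545,0,0,-1]
    - [-0.0366,-0.0545,0,0,-1]
    - [-0.0366,-0.0545,0,0,-1]
    - [0,0,0.069,0,-1]
    - [0,0,0.069,0,-1]
    - [0,0,0.069,0,-1]

```text
t: 4.0
tcp_pos: [530.5, -241.3, 64.2]
orientation: [-0.019, 3.141, -0.001]
wrist_force: [0.9, -0.3, -0.1]
opening: 0.0
gripper_force: 0.0
```

```bash
python3 - <<'E'
from h import *
s=bot.read_state();print(s["tcp_pos"],s["wrist_force"])
out=[]
for c,o in(("top",(210,190)),("side",(200,160))):
    a=bot.camera(c)[o[1]:o[1]+120,o[0]:o[0]+120,::-1]; out.append(cv2.resize(a,None,fx=3.3,fy=3.3,interpolation=cv2.INTER_CUBIC))
cv2.imwrite("pics/p1.png",np.hstack(out))
E
```

```text
[ 530.49 -241.31   64.23] [ 0.9  -0.34 -0.1 ]
```

View pics/p1.png

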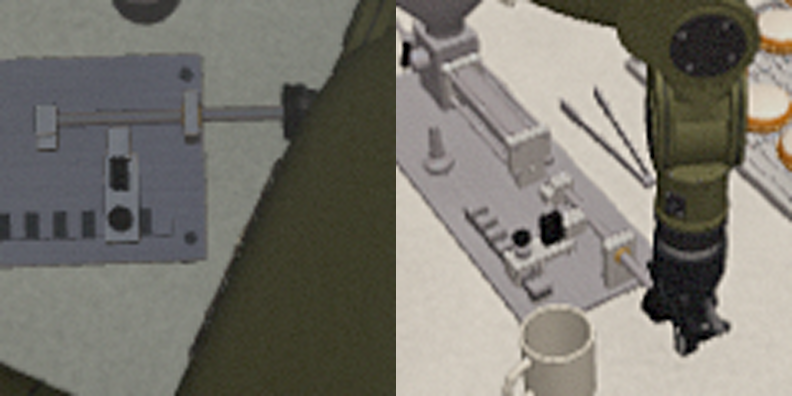

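Both views show the shut fingers standing off the disc face, in line with the rod and clear of the mug. Pushing now.

Request:
apply_moves:
  deltas:
    - [0.003,0.012,0,0,-1]
    - [0,0.012,0,0,-1]
    - [0,0.012,0,0,-1]
    - [0,0.01,0,0,-1]
    - [0,0.01,0,0,-1]
    - [0,0.01,0,0,-1]
    - [0,0.01,0,0,-1]
    - [0,0.01,0,0,-1]
    - [0,0.01,0,0,-1]

```text
t: 5.22
tcp_pos: [527.7, -164.6, 66.7]
orientation: [-0.019, 3.14, -0.003]
wrist_force: [-0.3, -4.9, 6.3]
opening: 0.0
gripper_force: 3.7
```

Request:
apply_moves:
  deltas:
    - [0,0.008,0,0,-1]
    - [0,0.005,0,0,-1]
    - [0,0.004,0,0,-1]
    - [0,0.003,0,0,-1]

```text
t: 5.72
tcp_pos: [527.3, -148.5, 66.7]
orientation: [-0.019, 3.14, -0.002]
wrist_force: [-1.8, -3.3, 6.7]
opening: 0.003
gripper_force: 3.7
```

Request:
apply_moves:
  deltas:
    - [0,0.003,0,0,-1]
    - [0,0.003,0,0,-1]

```text
t: 5.98
tcp_pos: [527.2, -143.8, 66.7]
orientation: [-0.019, 3.14, -0.002]
wrist_force: [-0.8, -2.8, 6.8]
opening: -0.002
gripper_force: 3.7
```

Request:
apply_moves:
  deltas:
    - [0,0.003,0,0,-1]
    - [0,0.003,0,0,-1]

```text
t: 6.22
tcp_pos: [527.1, -141.0, 66.8]
orientation: [-0.018, 3.14, -0.01]
wrist_force: [-1.5, -12.1, 6.1]
opening: 0.003
gripper_force: 7.9
```

Request:
apply_moves:
  deltas:
    - [0,0.002,0,0,-1]
    - [0,0,0,0,-1]

```text
t: 6.48
tcp_pos: [527.1, -141.0, 66.8]
orientation: [-0.016, 3.14, -0.014]
wrist_force: [-2.0, -13.5, 5.5]
opening: 0.001
gripper_force: 7.9
```

The piston is home: the force rose to 13 N with no further travel. Backing off and going over to the -y side of the tab.

Request:
apply_moves:
  deltas:
    - [0,-0.03,0,0,-1]
    - [0,-0.035,0,0,-1]
    - [0,0,-0.06,0,-1]
    - [0,0,-0.06,0,-1]
    - [0.03,0.05,0,0,-1]
    - [0.03,0.05,0,0,-1]
    - [0.005,0.05,0,0,-1]
    - [0,0,0,0,-1]

```text
t: 7.48
tcp_pos: [472.1, -66.8, 161.3]
orientation: [0.026, -3.14, -0.003]
wrist_force: [-0.1, -0.6, -0.4]
opening: -0.004
gripper_force: 0.0
```

```bash
python3 - <<'E'
from h import *
s=bot.read_state();print(s["tcp_pos"],s["orientation"],s["wrist_force"])
q=np.load("q.npy");print(w(q,[[-21,-142-12-15,84],[-21,-80-7-12,84]]))
out=[]
for c,o in(("top",(210,190)),("side",(200,160))):
    a=bot.camera(c)[o[1]:o[1]+120,o[0]:o[0]+120,::-1]; out.append(cv2.resize(a,None,fx=3.3,fy=3.3,interpolation=cv2.INTER_CUBIC))
cv2.imwrite("pics/p2.png",np.hstack(out))
E
```

```text
[472.08 -66.78 161.31] [ 0.03 -3.14 -0.  ] [-0.15 -0.59 -0.4 ]
[[475.33 -63.69  84.  ]
 [474.33   6.3   84.  ]]
```

View pics/p2.png

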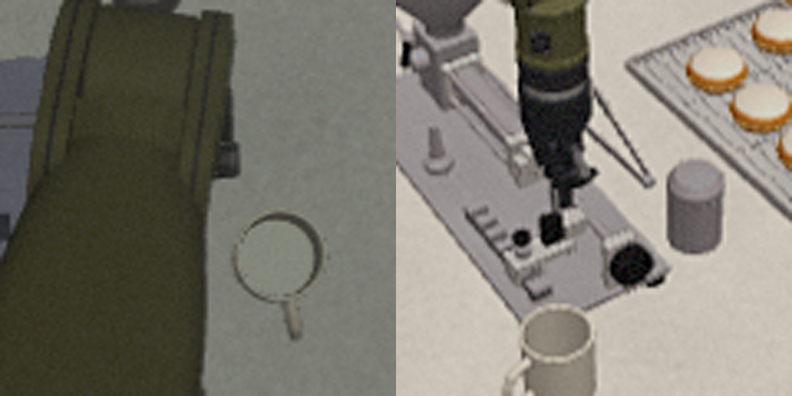

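The disc is home, close to the guide, and the fingers hang behind the tab. Descending next to the tab's -y face.

Request:
apply_moves:
  deltas:
    - [-0.003,0,0.03,0,-1]
    - [0,0,0.04,0,-1]
    - [0,0,0.026,0,-1]
    - [0,0,0,0,-1]

```text
t: 8.07
tcp_pos: [474.7, -70.2, 83.2]
orientation: [0.017, -3.137, -0.001]
wrist_force: [-0.5, 0.8, 0.1]
opening: 0.002
gripper_force: 0.0
```

Request:
apply_moves:
  deltas:
    - [0,0.01,0,0,-1]
    - [0,0.008,0,0,-1]
    - [0,0.006,0,0,-1]
    - [0,0.006,0,0,-1]
    - [0,0.006,0,0,-1]
    - [0,0.006,0,0,-1]
    - [0,0.006,0,0,-1]
    - [0,0.005,0,0,-1]
    - [0,0.004,0,0,-1]

```text
t: 9.2
tcp_pos: [475.7, -23.5, 85.0]
orientation: [-0.02, 3.141, 0.001]
wrist_force: [1.2, -1.2, 0.9]
opening: 0.001
gripper_force: 0.9
```

Request:
apply_moves:
  deltas:
    - [0,0.003,0,0,-1]
    - [0,0.003,0,0,-1]
    - [0,0.003,0,0,-1]

```text
t: 9.57
tcp_pos: [475.5, -17.8, 84.9]
orientation: [-0.019, 3.141, -0.004]
wrist_force: [-0.3, -7.9, 2.8]
opening: -0.005
gripper_force: 4.0
```

Request:
apply_moves:
  deltas:
    - [0,0.003,0,0,-1]
    - [0,0.003,0,0,-1]

```text
t: 9.82
tcp_pos: [475.4, -13.2, 84.9]
orientation: [-0.018, 3.142, -0.004]
wrist_force: [0.6, -4.0, 1.9]
opening: -0.003
gripper_force: 2.3
```

Force peaked right where notch 4 was expected, so the position model holds. Continuing to just short of notch 3 (TCP y about 6).

Request:
apply_moves:
  deltas:
    - [0,0.004,0,0,-1]
    - [0,0.004,0,0,-1]
    - [0,0.004,0,0,-1]
    - [0,0.003,0,0,-1]
    - [0,0.002,0,0,-1]

```text
t: 10.45
tcp_pos: [474.8, 2.5, 84.7]
orientation: [0.02, -3.141, -0.003]
wrist_force: [-0.2, -0.1, -0.2]
opening: 0.003
gripper_force: 0.0
```

Request:
apply_moves:
  deltas:
    - [0,0.002,0,0,-1]
    - [0,0.001,0,0,-1]
    - [0,0,0,0,-1]

```text
t: 10.82
tcp_pos: [475.1, 4.1, 84.8]
orientation: [0.02, -3.141, -0.0]
wrist_force: [0.3, -0.4, -0.9]
opening: 0.004
gripper_force: 0.0
```

The force dropped to zero, so the stop has jumped ahead into the notch. A gentle touch will confirm it resists.

Request:
apply_moves:
  deltas:
    - [0,0.002,0,0,-1]
    - [0,0.001,0,0,-1]
    - [0,0,0,0,-1]

```text
t: 11.2
tcp_pos: [475.2, 6.1, 84.9]
orientation: [0.019, -3.142, 0.001]
wrist_force: [-0.1, -1.8, 0.1]
opening: -0.001
gripper_force: 0.9
```

Contact came at y = 6.1, the predicted place for notch 3. Now withdraw, rise, and swing away for a look.

Request:
apply_moves:
  deltas:
    - [0,-0.015,0,0,-1]
    - [0,-0.02,0,0,-1]
    - [0,0,-0.05,0,-1]
    - [0,0,-0.06,0,-1]
    - [0,0,-0.06,0,-1]
    - [0.03,-0.06,0,0,-1]
    - [0.03,-0.07,0,0,-1]
    - [0.03,-0.07,0,0,-1]
    - [0.02,-0.07,0,0,-1]
    - [0,-0.07,0,0,-1]

```text
t: 12.45
tcp_pos: [388.8, -297.0, 221.3]
orientation: [-0.016, 3.141, 0.0]
wrist_force: [0.8, -0.3, 0.9]
opening: -0.003
gripper_force: 0.0
```

```bash
python3 - <<'E'
from h import *
s=bot.read_state();print(s["tcp_pos"],s["wrist_force"])
q=np.load("q.npy")
for c in("top","side"):
    print(c,"exp tab",proj(c,w(q,[-21,-80,113.5])),"knob",proj(c,w(q,[-60,-80,103])),"palm",proj(c,w(q,[30,-235,80])))
out=[]
for c,o in(("top",(210,190)),("side",(200,160))):
    a=bot.camera(c)[o[1]:o[1]+120,o[0]:o[0]+120,::-1]; out.append(cv2.resize(a,None,fx=3.3,fy=3.3,interpolation=cv2.INTER_CUBIC))
cv2.imwrite("pics/p3.png",np.hstack(out))
E
```

```text
[ 388.8  -297.04  221.26] [ 0.8  -0.29  0.89]
top exp tab [[225.82 242.66]] knob [[226.29 256.82]] palm [[280.22 224.97]]
side exp tab [[239.03 216.69]] knob [[230.18 222.48]] palm [[272.01 242.21]]
```

View pics/p3.png

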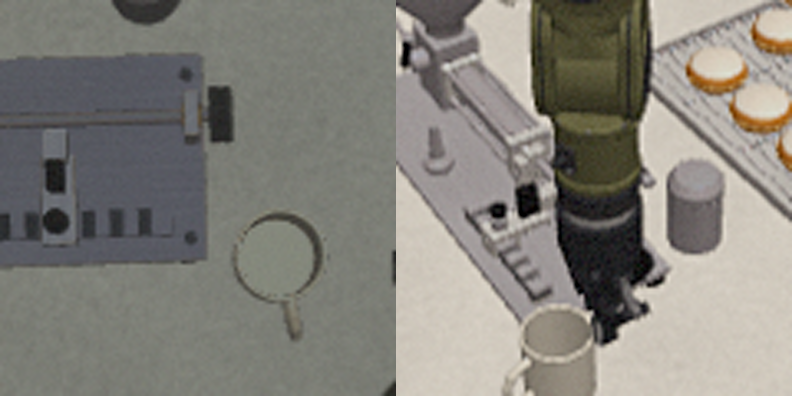

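The final view shows the knob at about (227,257), within a pixel of the notch 3 prediction. Two slots show on the hopper side and three behind it. The disc is at its home position, the mug has not moved, and the hand is clear.

```bash
python3 -c "
from station import bot
print(bot.job_done())"
```

```text
the job is handed in; nothing more can be done
None
```

The piston is fully home, the portion stop is in the third notch from the hopper, and the hand is clear; the job was handed in at about 12.5 s of the 48 s limit, with no verdict returned.

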